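# Raise the rate table's counterweighted guard arm and confirm

## Task

Open the small rate table for loading: with the fingertips, gently push its yellow guard arm up past its balance point so that it swings back and stays raised by itself. Once it stands raised, press the green button on the control box fully in and let it go. Only push and press: leave the sensor unit, the black case, the screwdriver and the mug where they are.

Things in the scene. Friction and masses are not known exactly. Their poses are not given: they have to be found in the camera images.
- stand: Fixed rate table: round foot, aluminium platter 260 mm across, top 50 mm high; a bracket at its back carries the guard arm's hinge between two cheeks (115 mm high). Origin: on the work surface under the platter's centre. x points level from the centre towards the bracket (the arm reaches from the bracket back over the platter, towards -x), y along the hinge, z up.
- pivot (a point): Hinge of the guard arm: 150 mm from the stand's origin along the stand's x, 100 mm above the work surface; fixed to the stand, same axes.
- guard_tip (a point): Centre of the black rubber roller across the arm's free end: 22 mm thick, 80 mm long, parallel to the stand's y, turning freely, 190 mm from the hinge. Lowered, it is 195 mm above the work surface and 15 mm on the -x side of the platter's centre. Push it from its outer (stand's -x) side or from below, towards +x and up; it follows an arc about the hinge. The yellow bar is 18 mm wide, 10 thick.
- guard (a joint): Angle of the guard arm, rad: 0 lowered on its stop, 1.15 fully raised on its back stop (6 degrees past vertical). The arm's slope above level is 0.524 plus this. A counterweight behind the hinge makes it fall back when let go below its balance point, which lies between 0.4 and 0.65, and swing on up to 1.15 by itself in 1 to 3 s when above. Pushing takes 1 to 3 N at the roller.
- control_box: Fixed cream control box, 100 x 100 mm, 55 mm high, with a green push button in a black housing in the middle of its top. Origin: centre of its underside. It stands to the left or the right of the rate table, the black case on the other side.
- green_button_top (a point): Middle of the top of the green button (34 mm across), which is pressed straight down; moves with the button.
- green_button (a joint): Travel of the button in m: 0 out, 0.006 fully in. It springs back; fully in takes about 5 N.
- case: Loose black instrument case, 100 x 100 mm, 60 mm high, 0.6 kg; leave it alone. Origin: centre of its underside.
- sensor: Loose blue sensor unit with a green circuit board on top, 50 x 40 mm and 28 mm high, standing on the platter beneath the guard arm; leave it alone. Origin: centre of its underside.
- screwdriver: Loose screwdriver lying on the work surface beyond the boxes; leave it alone. Origin: underside, about the middle of its length.
- mug: Loose white mug, 80 mm across and 90 mm high, standing beyond the boxes; leave it alone. Origin: centre of its underside.
Mind the look-alikes: they are no part of the job. Leave any blue, purple or red look-alike of the control_box alone.

How it is judged (in metres and radians):
On the way, in this order (a step that is already met when the one before it is completed fails the run):
1. the guard arm has been pushed over and stands raised at its back stop (joint above 1.0 rad) (value of joint guard above 1 rad and velocity of joint guard below 0.1 rad/s), for 0.2 s.
2. the green button is pressed in (at least 4.5 of its 6 mm) while the guard arm is raised (value of joint guard above 1 rad and value of joint green_button above 0.0045 m), for 0.05 s.
At the end, for the whole second after the job is handed in: The guard arm rests raised by itself (joint above 1.0 of 1.15 rad), the button has been pressed and is out again (less than 2 mm in), and sensor unit, case, screwdriver and mug are within 25 mm of where they stood (value of joint guard above 1 rad and velocity of joint guard below 0.05 rad/s and value of joint green_button below 0.002 m and distance of each of case, sensor, screwdriver, mug from where it was at the start of the episode below 0.025 m); the robot touches nothing.
It fails at once if the button is pressed before the guard arm is raised (value of joint guard below 0.95 rad and value of joint green_button above 0.003 m).
It fails at once if the guard arm is pushed or squeezed with more than 30 N (contact force between the fingers and guard above 30 N).
It fails at once if the case, sensor unit, screwdriver or mug is lifted, carried or shoved more than 25 mm (distance of any of case, sensor, screwdriver, mug from where it was at the start of the episode above 0.025 m).
It also fails if it takes over 45 s, if anything falls off the work surface, if the arm or the gripper's body presses on something with over 40 N, if the wrist force passes 120 N, or if a joint passes its speed limit or range.

## Robot

A 6-joint arm with a two-finger parallel gripper is mounted at the origin on the work surface. World frame = base frame: x ahead of the robot, y to its left, z up, the work surface at z = 0. Lengths are in mm, angles in rad, forces in N, time in s.
With the tool pointing down it reaches from about 275 to 750 mm from the base axis. Payload 10.2 kg.
Tool frame: the origin (TCP) lies on the centre line of the jaws, within the pads' length; the fingertips stand 8 mm ahead of it and the grasp point (between the pads) lies 11 mm behind it; x points along the fingers, y is the direction in which the jaws open and shut, and the axes are right-handed (so a half turn about x gives the same grasp; the last joint's range is limited). The gripper opens to 85 mm and grips with 20 to 120 N. Pads are 22 mm wide; open, the fingers measure 114 mm over their backs; the gripper's body (76 mm by 85 mm) begins 54 mm behind the grasp point. The pads swing forward as they close: fully open they stand 13 mm farther back than shut.
Start: joints at [0.933, 0.313, 1.498, -0, 1.331, -0.223], TCP at [211.592, 480.479, 239.294] pointing down, gripper open.
Joint ranges: [-2.94, 2.94], [-0.97, 2.17], [0.19, 2.56], [-1.23, 4.37], [0.02, 3.11], [-2.88, 2.88]. Speed limits (rad/s): [2.39, 2.39, 3.01, 3.14, 3.14, 3.14].

## Interface

Orientations are given as a unit quaternion [w, x, y, z].
In Python, from rig import ctrl, vision, workorder gives the robot as it stands. The module is installed in compiled form; this text tells all that it offers.
- The arm moves only by the shell command python3 -m jog 'ROWS' [OPENING] [FORCE]. ROWS is JSON, a list that holds one entry, the list of rows, each a list of 6 numbers: the shift along the tool's x, y, z in m, then the turn, a rotation vector about the tool's x, y, z in rad. A call has 1 to 12 rows; each row shifts and turns the commanded pose from where the row before left it, along the tool's axes as they then stand; what a row does not reach is not made up. A row lasts 1/8 s, in which the tool goes at most 62.5 mm and 10.7 degrees, less where a joint would pass 70% of its speed; a pose out of reach is approached as far as the arm can. A call is refused whole if a number of a shift passes 0.0625 or a number of a turn 0.188, either way. A call with a gripper value outside its range is refused whole. OPENING is the closure in counts, from 0 (fully open) to 255 (shut), set as the call begins (- or left out, the last holds). The fingers move at their own pace and stop on an object; FORCE is the grip in N (left out, the last holds). Time passes only in rows, so rows that do not move let the fingers close. It gives the time, the measured TCP pose, the force and the opening at its end, in the units of the state.
- ctrl.sense(): the state, without advancing time (a new reading comes with each control period).
- vision.capture(name): name is "side" or "top"; returns a dict with "image" (384x512x3 uint8, red, green, blue), "mtx" (3x3 intrinsics, pixels), "k1" (the pictures are not rectified: a ray, as slopes to the right and down, at radius r is drawn at 1 + k1 r^2 times it, then the intrinsics apply), "R" (3x3) and "t" (3): a world point X has camera coordinates R X + t. Camera axes: x right, y down, z forward; pixel columns grow to the right and rows downward; lengths in mm; the calibration is good to about 2 mm. A picture is of the moment at which its call begins. There is no depth.
- workorder.finish_job(): hands the job in, once; it reports no verdict.
The state is a dict: "time_s": time; "joints": joint angles; "dq": joint speeds; "tau": joint torques, N m; "eef_pos": TCP position; "ee_rot": TCP orientation; "force": force on the tool from outside, world axes, zero at the start; "wrist_torque": the same for the moment, N m; "grip_width": opening from 0.0 (shut) to 1.0 (fully open).
Only numpy, scipy, OpenCV 4.12 (cv2) and the standard library are available. Lean on these libraries where they do the work, as an engineer would, in place of code of your own. Each camera call takes 0.05 s, during which the arm holds its last target.

## Working session

There is one attempt and no reset: what is moved stays moved. The work goes in short steps, Python scripts to look and compute and a shell command to move; the robot and the scene stay as the last step left them, time stands still between calls to the robot, and variables do not carry over. Pictures are saved under pics/ and viewed, and the job is handed in when it is done.

```bash
mkdir -p pics; python3 - <<'E'
from rig import ctrl, vision
import cv2,pickle
print(ctrl.sense())
for n in("side","top"):
    c=vision.capture(n); pickle.dump(c,open(n+"0.pkl","wb"))
    cv2.imwrite(f"pics/{n}0.png",cv2.resize(c["image"][:,:,::-1],(800,600),interpolation=cv2.INTER_CUBIC))
    print(n,c["mtx"],c["k1"],c["R"],c["t"])
E
```

```text
{'time_s': 0.0, 'joints': array([ 9.32629392e-01,  3.13469048e-01,  1.49847218e+00,  1.88922186e-05,
        1.33101135e+00, -2.23389729e-01]), 'dq': array([-0.00049445, -0.00061728,  0.00026017,  0.00014225, -0.00145008,
        0.00033249]), 'tau': array([-1.33855992e-03, -4.12274909e+01, -2.59728670e+01, -3.48667090e-04,
        4.37758208e-03,  9.47535256e-06]), 'eef_pos': array([211.41021032, 480.26745072, 238.712117  ]), 'ee_rot': array([ 0.69174771,  0.14516429,  0.69216104, -0.14603263]), 'force': array([ 0.34106384,  0.6818196 , -0.22399238]), 'wrist_torque': array([0.02267266, 0.01295272, 0.00437204]), 'grip_width': 0.9996157875455335}
side [[369.90480873   0.         256.68985678]
 [  0.         369.90480873 193.37210832]
 [  0.           0.           1.        ]] 0.02313337182087776 [[ 0.97445195 -0.22452584  0.0056156 ]
 [-0.1327405  -0.59590835 -0.79200581]
 [ 0.18117216  0.77102619 -0.61048773]] [-521.79616265   89.89838219 1173.9097148 ]
top [[425.46596833   0.         252.16254951]
 [  0.         425.46596833 192.65059585]
 [  0.           0.           1.        ]] -0.16190992283978028 [[ 0.01696814 -0.99985496  0.00146573]
 [-0.98541354 -0.01697128 -0.16932847]
 [ 0.16932879  0.00142884 -0.98555858]] [-135.22497122  500.42275772 1423.45352538]
```

View pics/side0.png

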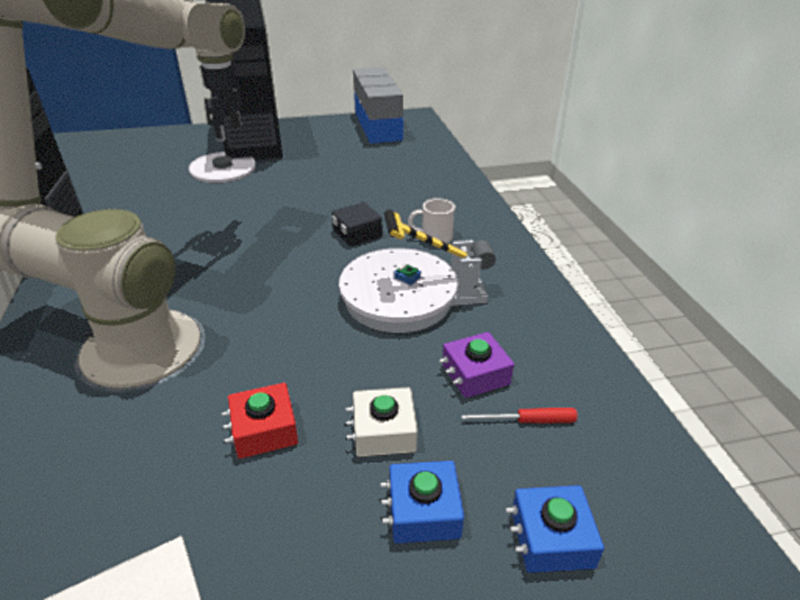

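View pics/top0.png

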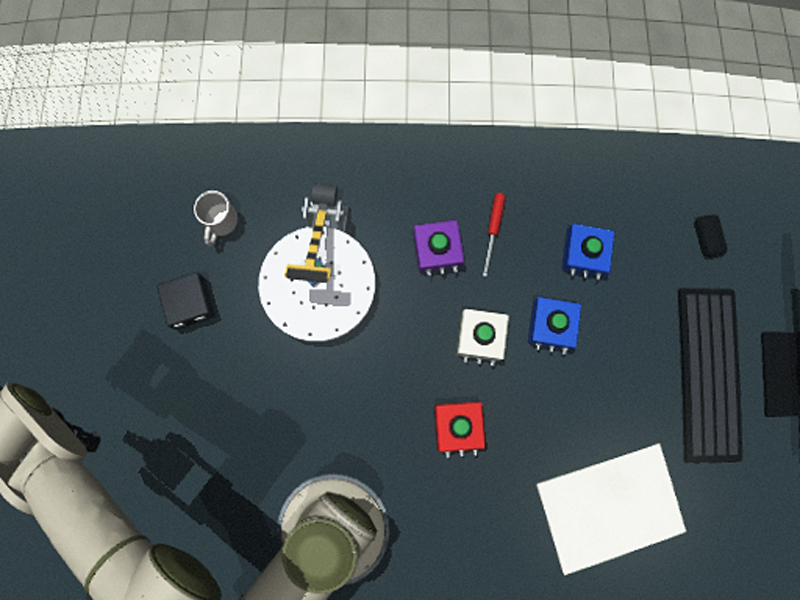

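The side view shows the cream box at (384,420) and the rate table at (398,288), with the roller at (390,222). The top view shows the cream box at (484,333), platter centre (317,284) and roller (307,271). The look-alikes are purple (439,245), red (460,428) and blue (588,250) and (555,323). Only (484,333) is cream, so that is the control box. I'll measure next and confirm with crops.

```bash
cat > h.py <<'E'
import numpy as np,cv2,pickle
def ray(c,uv):
    p=cv2.undistortPoints(np.array([[uv]],float),c["mtx"],np.array([c["k1"],0,0,0.]))[0,0]
    R=np.array(c["R"]);t=np.array(c["t"])
    return -R.T@t, R.T@np.array([p[0],p[1],1])
def plane(c,uv,z):
    o,d=ray(c,uv); return o+d*(z-o[2])/d[2]
def tri(c1,u1,c2,u2):
    o1,d1=ray(c1,u1);o2,d2=ray(c2,u2)
    s=np.linalg.lstsq(np.c_[d1,-d2],o2-o1,rcond=None)[0]
    a=o1+s[0]*d1;b=o2+s[1]*d2
    return (a+b)/2,np.linalg.norm(a-b)
def blobs(m,mn=15):
    n,l,st,ce=cv2.connectedComponentsWithStats(m.astype(np.uint8))
    return [(st[i,4],ce[i].round(1),st[i,:4]) for i in range(1,n) if st[i,4]>=mn]
E
python3 - <<'E'
from h import *
S=pickle.load(open("side0.pkl","rb"));T=pickle.load(open("top0.pkl","rb"))
for n,c in(("side",S),("top",T)):
    im=c["image"]; hsv=cv2.cvtColor(im,cv2.COLOR_RGB2HSV); h,s,v=[hsv[...,i].astype(int) for i in range(3)]
    print(n,"green");[print(b) for b in blobs((h>50)&(h<85)&(s>120)&(v>60))]
    print("white");[print(b) for b in blobs((s<40)&(v>170),150)]
    print("yellow");[print(b) for b in blobs((h>18)&(h<32)&(s>150)&(v>100),5)]
x=T["image"][80:250,90:340,::-1]
cv2.imwrite("pics/t1.png",cv2.resize(x,None,fx=3.2,fy=3.2,interpolation=cv2.INTER_CUBIC))
x=S["image"][115:305,200:390,::-1]
cv2.imwrite("pics/s1.png",cv2.resize(x,None,fx=3.1,fy=3.1,interpolation=cv2.INTER_CUBIC))
E
```

```text
side green
(np.int32(31), array([261.2, 173.1]), array([255, 170,  12,   7], dtype=int32))
(np.int32(86), array([306.2, 221.8]), array([301, 218,  12,   9], dtype=int32))
(np.int32(122), array([165.5, 257. ]), array([159, 252,  14,  11], dtype=int32))
(np.int32(114), array([245.3, 258.3]), array([239, 254,  14,  10], dtype=int32))
(np.int32(178), array([271.9, 308.7]), array([265, 302,  15,  15], dtype=int32))
(np.int32(203), array([358.2, 326. ]), array([350, 319,  17,  16], dtype=int32))
white
(np.int32(246), array([269.1,  18.1]), array([256,   0,  24,  36], dtype=int32))
(np.int32(29874), array([435.9,  95.3]), array([281,   0, 231, 255], dtype=int32))
(np.int32(250), array([216.9,  22.9]), array([207,   9,  21,  33], dtype=int32))
(np.int32(596), array([271.5,  53.1]), array([252,  29,  35,  43], dtype=int32))
(np.int32(807), array([202.8,  57.8]), array([174,  36,  62,  39], dtype=int32))
(np.int32(264), array([124.9,  60.2]), array([117,  43,  17,  36], dtype=int32))
(np.int32(325), array([139.1, 108.3]), array([121, 100,  42,  15], dtype=int32))
(np.int32(289), array([334.4, 
[... 1482 characters left out ...]
4]), array([293, 198,  32,  32], dtype=int32))
(np.int32(2677), array([ 32.6, 316.5]), array([  0, 247,  71, 128], dtype=int32))
(np.int32(4986), array([390.8, 325.2]), array([344, 284,  95,  84], dtype=int32))
(np.int32(503), array([202.4, 318.8]), array([180, 308,  55,  33], dtype=int32))
(np.int32(1083), array([ 83.3, 373.2]), array([ 57, 354,  64,  30], dtype=int32))
yellow
(np.int32(47), array([204.8, 139.4]), array([202, 135,   7,  10], dtype=int32))
(np.int32(24), array([202.3, 149.9]), array([200, 148,   6,   5], dtype=int32))
(np.int32(21), array([200.1, 158.6]), array([198, 156,   5,   6], dtype=int32))
(np.int32(75), array([197.8, 170.3]), array([183, 165,  28,  12], dtype=int32))
```

View pics/t1.png

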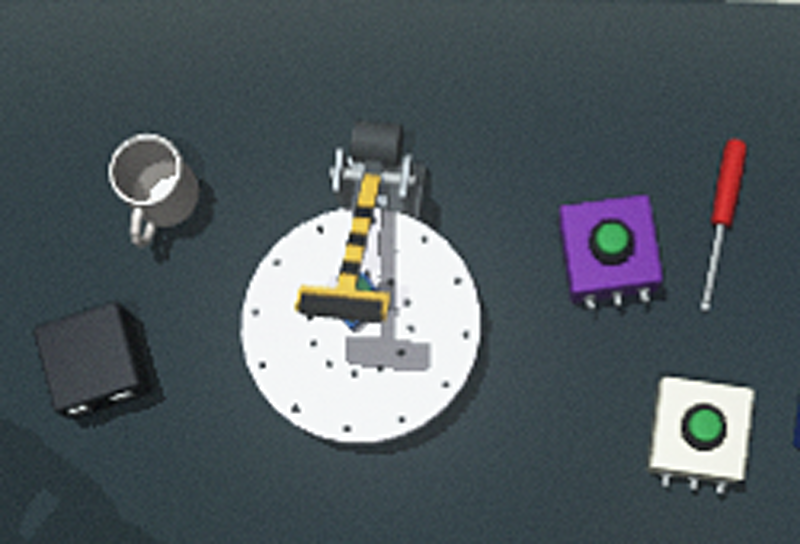

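View pics/s1.png

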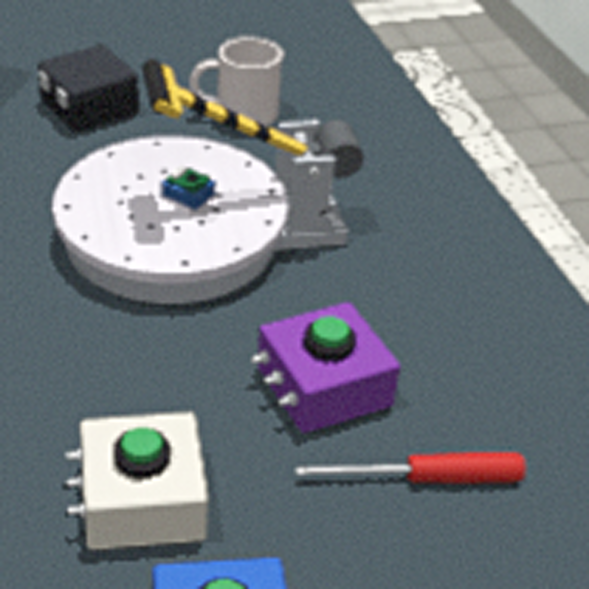

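The crops confirm it. Cream box: top view crop (703,427), side view crop (142,447), with the purple box clearly a different colour. The roller is at top crop (343,305) and side crop (156,85).

```bash
python3 - <<'E'
from h import *
np.set_printoptions(precision=1,suppress=True)
S=pickle.load(open("side0.pkl","rb"));T=pickle.load(open("top0.pkl","rb"))
im=T["image"]; hsv=cv2.cvtColor(im,cv2.COLOR_RGB2HSV)
m=((hsv[...,1]<60)&(hsv[...,2]>140)).astype(np.uint8); m[:130]=0
m=cv2.morphologyEx(m,cv2.MORPH_OPEN,np.ones((3,3),np.uint8))
n,l,st,ce=cv2.connectedComponentsWithStats(m); i=l[200,190]; print(st[i])
cs=cv2.findContours((l==i).astype(np.uint8),cv2.RETR_EXTERNAL,cv2.CHAIN_APPROX_NONE)[0][0]
h=cs[:,0,:]
P=np.array([plane(T,p,50)[:2] for p in h])
A=np.c_[2*P,np.ones(len(P))]
w=np.ones(len(P),bool)
for _ in range(6):
    x=np.linalg.lstsq(A[w],(P[w]**2).sum(1),rcond=None)[0]; r=np.sqrt(x[2]+x[:2]@x[:2])
    e=np.hypot(*(P-x[:2]).T)-r; w=abs(e)<4
print("platter",x[:2],r,w.sum(),len(w))
c=x[:2]
roll,g=tri(T,(90+343/3.2-.3,80+305/3.2-.3),S,(200+156/3.1-.3,115+85/3.1-.3));print("roller",roll,g)
# roller ends in top at z 195
for nme,u in(("L",(300,302)),("R",(387,307))):
    print(nme,plane(T,(90+u[0]/3.2-.3,80+u[1]/3.2-.3),195))
# hinge bolts at z=100..115 top cheeks
for u in((338,172),(407,178)): print("cheek",plane(T,(90+u[0]/3.2-.3,80+u[1]/3.2-.3),110))
for u in((363,205),(370,185),(350,280)): print("bar",u)
print("btn",tri(T,(310,212.6),S,(245.3,258.3)))
for u in((659,378),(752,388),(745,480),(650,472)): print("boxcorner",plane(T,(90+u[0]/3.2-.3,80+u[1]/3.2-.3),55))
for u in((115,305),(38,330),(130,350),(65,415)): print("case",plane(T,(90+u[0]/3.2-.3,80+u[1]/3.2-.3),60))
print("mug",plane(T,(90+145/3.2,80+168/3.2),90))
for u in((560,205),(650,197),(661,290),(575,305)): print("purple",plane(T,(90+u[0]/3.2-.3,80+u[1]/3.2-.3),55))
E
```

```text
[ 165  146   75   72 3734]
platter [633.6  53.5] 15.055667759721496 17 317
roller [525.7  45.9 198.6] 5.43546181402401
L [531.6  88.5 195. ]
R [528.    3.1 195. ]
cheek [691.2  69.2 110. ]
cheek [685.5  -4.3 110. ]
bar (363, 205)
bar (370, 185)
bar (350, 280)
btn (array([ 431.8, -322.3,   71.3]), np.float64(2.5300157933345475))
boxcorner [ 485.2 -275.5   55. ]
boxcorner [ 476.  -375.4   55. ]
boxcorner [ 377.4 -367.    55. ]
boxcorner [ 384.5 -266.1   55. ]
case [554.4 314.7  60. ]
case [525.5 399.6  60. ]
case [505.  294.5  60. ]
case [432.8 362.1  60. ]
mug [699.4 282.5  90. ]
purple [ 674.6 -167.5   55. ]
purple [ 685.7 -266.    55. ]
purple [ 581.5 -277.7   55. ]
purple [ 563.2 -184.9   55. ]
```

```bash
python3 - <<'E'
from h import *
from scipy.optimize import least_squares
np.set_printoptions(precision=1,suppress=True)
S=pickle.load(open("side0.pkl","rb"));T=pickle.load(open("top0.pkl","rb"))
im=T["image"]; hsv=cv2.cvtColor(im,cv2.COLOR_RGB2HSV)
m=((hsv[...,1]<60)&(hsv[...,2]>140)).astype(np.uint8); m[:130]=0
m=cv2.morphologyEx(m,cv2.MORPH_OPEN,np.ones((3,3),np.uint8))
n,l,st,ce=cv2.connectedComponentsWithStats(m); i=l[210,190]
cs=cv2.findContours((l==i).astype(np.uint8),cv2.RETR_EXTERNAL,cv2.CHAIN_APPROX_NONE)[0]
h=max(cs,key=len)[:,0,:]
P=np.array([plane(T,p,50)[:2] for p in h])
r=least_squares(lambda x:np.hypot(*(P-x[:2]).T)-x[2],[545,45,130],loss="soft_l1",f_scale=2)
print(r.x)
c=r.x[:2]
for px in((690.0,32.5),):
  d=np.array(px)-c; print("yaw", np.arctan2(d[1],d[0]),np.hypot(*d))
E
```

```text
[531.1  42.8 120.3]
yaw -0.06490411725522578 159.1932321509977
```

```bash
python3 - <<'E'
from h import *
np.set_printoptions(precision=1,suppress=True)
T=pickle.load(open("top0.pkl","rb"))
q=[plane(T,(90+u/3.2-.3,80+v/3.2-.3),50) for u,v in((240,325),(481,327),(358,443),(362,205))]
print(np.array(q)); o,_=ray(T,(0,0)); print(o)
# estimate yaw/pivot: hinge z=100 ; cheeks tops at 115
for u in((330,172),(410,178),(338,148),(408,154),(338,190),(407,195)): print("cheek",u,plane(T,(90+u[0]/3.2-.3,80+u[1]/3.2-.3),115))
x=T["image"][110:190,160:240,::-1]
cv2.imwrite("pics/t2.png",cv2.resize(x,None,fx=7,fy=7,interpolation=cv2.INTER_CUBIC))
E
```

```text
[[536.3 177.3  50. ]
 [538.3 -84.2  50. ]
 [410.5  44.   50. ]
 [672.7  49.6  50. ]]
[ 254.4 -128.7 1487.8]
cheek (330, 172) [689.5  76.9 115. ]
cheek (410, 178) [684.   -7.9 115. ]
cheek (338, 148) [716.2  69.7 115. ]
cheek (408, 154) [710.4  -4.9 115. ]
cheek (338, 190) [669.8  67.6 115. ]
cheek (407, 195) [665.3  -5.4 115. ]
```

View pics/t2.png

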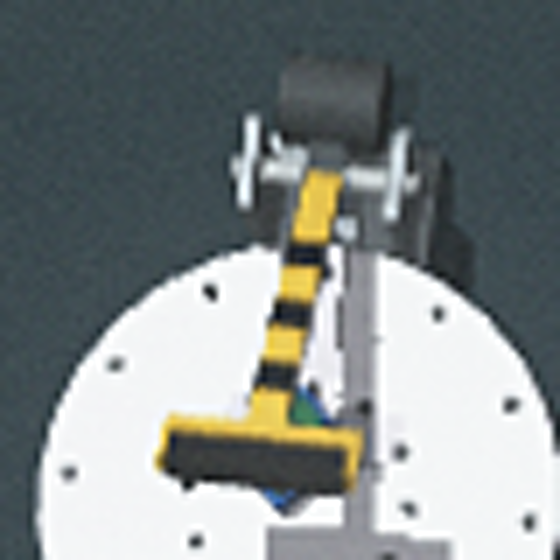

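```bash
cat >> h.py <<'E'
from scipy.spatial.transform import Rotation as Ro
C=np.array([541.5,46.5]);yaw=-0.08;sx=np.array([np.cos(yaw),np.sin(yaw)]);sy=np.array([-sx[1],sx[0]])
def tool():
    from rig import ctrl
    s=ctrl.sense();q=s["ee_rot"];return s,np.array(s["eef_pos"]),Ro.from_quat([q[1],q[2],q[3],q[0]]).as_matrix()
def delta(X):
    s,p,R=tool();return R.T@(np.array(X)-p)
E
python3 - <<'E'
from h import *
np.set_printoptions(precision=3,suppress=True)
s,p,R=tool();print(p,"\n",R)
# target R: tool x down, tool z along +-stand x
for sg in(1,-1):
    z=sg*np.r_[sx,0];x=np.r_[0,0,-1.];Rt=np.c_[x,np.cross(z,x),z]
    rv=Ro.from_matrix(R.T@Rt).as_rotvec();print(sg,rv)
t=C-65*sx;X=[t[0],t[1],239];print(X,delta(X))
E
```

```text
[211.463 480.298 238.813] 
 [[-0.001  0.403  0.915]
 [-0.001  0.915 -0.403]
 [-1.    -0.001 -0.   ]]
1 [-0.335 -0.     0.001]
-1 [2.807 0.001 0.001]
[np.float64(476.70788909032973), np.float64(51.69445510799623), 239] [   0.028 -285.356  415.485]
```

```bash
python3 -m jog '[[[0,-0.0238,0.0346,0,0,0],[0,-0.0238,0.0346,0,0,0],[0,-0.0238,0.0346,0,0,0],[0,-0.0238,0.0346,0,0,0],[0,-0.0238,0.0346,0,0,0],[0,-0.0238,0.0346,0,0,0],[0,-0.0238,0.0346,0,0,0],[0,-0.0238,0.0346,0,0,0],[0,-0.0238,0.0346,0,0,0],[0,-0.0238,0.0346,0,0,0],[0,-0.0238,0.0346,0,0,0],[0,-0.0238,0.0346,0,0,0]]]' 255 20
python3 - <<'E'
from h import *
np.set_printoptions(precision=3,suppress=True)
z=np.r_[sx,0];x=np.r_[0,0,-1.];Rt=np.c_[x,np.cross(z,x),z]
s,p,R=tool();print(p,Ro.from_matrix(R.T@Rt).as_rotvec(),s["grip_width"])
E
```

```text
time_s: 1.6
eef_pos: [476.9, 50.5, 239.1]
ee_rot: [0.692, 0.146, 0.692, -0.146]
force: [-0.5, 0.2, 0.3]
grip_width: -0.0
[476.938  50.481 239.074] [-0.335 -0.001 -0.   ] -0.00044017906787813753
```

Turn the tool to face the push direction, and lower to z ≈ 185.

```bash
python3 -m jog '[[[0,0,0,-0.1675,0,0],[0,0,0,-0.1675,0,0],[0.027,0,0,0,0,0],[0.027,0,0,0,0,0],[0,0,0,0,0,0]]]'
python3 - <<'E'
from h import *
from rig import vision
np.set_printoptions(precision=3,suppress=True)
s,p,R=tool();d=p[:2]-C;print(p,R[:,2],"stand xy",d@sx,d@sy,s["force"])
for n,(a,b,c,d) in {"side":(90,230,180,330),"top":(80,240,100,280)}.items():
    c_=vision.capture(n);cv2.imwrite(f"pics/{n}1.png",cv2.resize(c_["image"][a:b,c:d,::-1],None,fx=3.6,fy=3.6,interpolation=cv2.INTER_CUBIC))
E
```

```text
time_s: 2.22
eef_pos: [475.6, 51.9, 183.9]
ee_rot: [0.705, 0.028, 0.708, -0.028]
force: [0.2, -0.3, 0.7]
grip_width: 0.004
[475.557  51.871 183.894] [ 0.997 -0.08  -0.004] stand xy -66.16082290328458 0.08355811502729704 [ 0.173 -0.275  0.745]
```

View pics/side1.png

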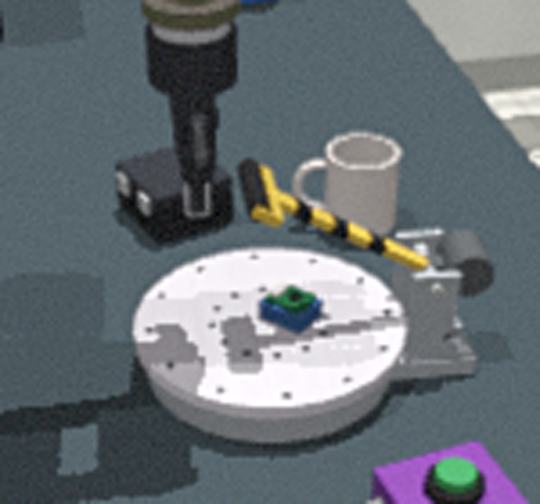

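View pics/top1.png

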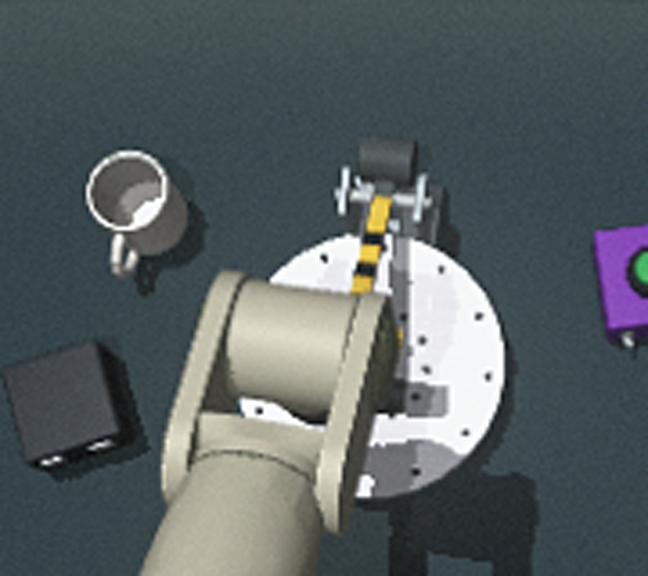

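The side view shows the shut fingertips at (198,215), about 30 mm on the outer side of the roller at (255,185) and slightly below it, clear of everything. Close the gap gently.

```bash
python3 -m jog '[[[0,0,0.012,0,0,0],[0,0,0.010,0,0,0],[0,0,0.003,0,0,0],[0,0,0.003,0,0,0],[0,0,0.003,0,0,0]]]'
```

```text
time_s: 2.95
eef_pos: [507.3, 49.3, 185.2]
ee_rot: [0.706, 0.028, 0.707, -0.028]
force: [-1.5, -0.2, 0.5]
grip_width: 0.001
```

```bash
python3 -m jog '[[[-0.010,0,0.0066,0,0,0],[-0.010,0,0.0066,0,0,0],[-0.0106,0,0.0095,0,0,0],[-0.0106,0,0.0095,0,0,0],[-0.009,0,0.011,0,0,0],[-0.009,0,0.011,0,0,0],[0,0,0,0,0,0]]]'
python3 - <<'E'
from h import *
from rig import vision
s,p,R=tool();d=p[:2]-C;print(p,"stand xy",d@sx,d@sy,s["force"])
for n,(a,b,c,d) in {"side":(90,230,180,330)}.items():
    c_=vision.capture(n);cv2.imwrite(f"pics/{n}2.png",cv2.resize(c_["image"][a:b,c:d,::-1],None,fx=3.6,fy=3.6,interpolation=cv2.INTER_CUBIC))
E
```

```text
time_s: 3.82
eef_pos: [562.3, 44.9, 245.4]
ee_rot: [0.707, 0.028, 0.706, -0.028]
force: [0.2, -0.4, -0.7]
grip_width: 0.003
[562.26502136  44.86234107 245.4235842 ] stand xy 20.82948174028323 0.027009110792673985 [ 0.2452524  -0.41674893 -0.7155665 ]
```

View pics/side2.png

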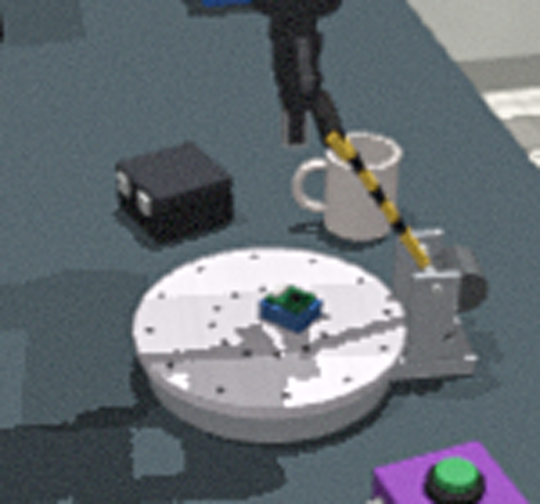

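The picture shows the arm raised to mid-way, with its roller at about (330,110) against the fingers and the fingertips at (293,140). Continue along the arc past the balance point.

```bash
python3 -m jog '[[[-0.0074,0,0.012,0,0,0],[-0.0074,0,0.012,0,0,0],[-0.004,0,0.009,0,0,0],[-0.004,0,0.008,0,0,0],[-0.003,0,0.008,0,0,0],[0,0,0,0,0,0],[0,0,0,0,0,0],[0,0,0,0,0,0]]]'
python3 - <<'E'
from h import *
from rig import vision
s,p,R=tool();d=p[:2]-C;print(p,"stand xy",d@sx,d@sy,s["force"])
for n,(a,b,c,d) in {"side":(70,230,180,330)}.items():
    c_=vision.capture(n);cv2.imwrite(f"pics/{n}3.png",cv2.resize(c_["image"][a:b,c:d,::-1],None,fx=3.6,fy=3.6,interpolation=cv2.INTER_CUBIC))
E
```

```text
time_s: 4.88
eef_pos: [610.0, 41.1, 270.2]
ee_rot: [0.706, 0.028, 0.707, -0.028]
force: [-0.6, -0.3, 0.3]
grip_width: -0.004
[610.03744499  41.11806764 270.24344259] stand xy 68.74833759308756 0.11242958668145153 [-0.55400114 -0.29051976  0.31494689]
```

View pics/side3.png

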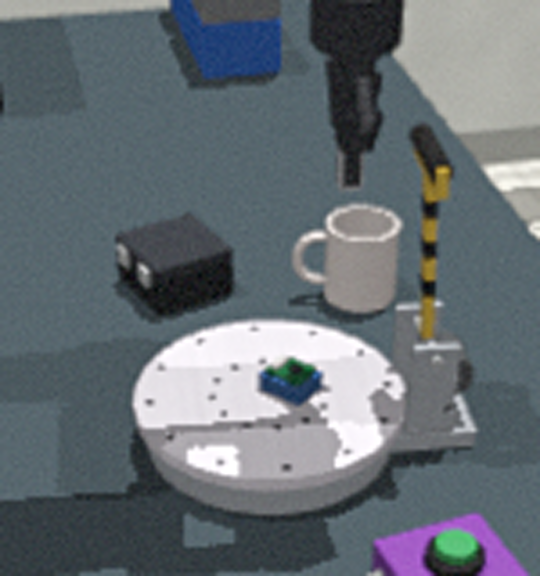

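The arm is now upright at about (430,240) on its way to the back stop, clear of the fingers. Back off, then travel to above the cream box.

```bash
python3 -m jog '[[[0,0,-0.03,0,0,0],[0,0,-0.03,0,0,0],[0,0,-0.03,0,0,0],[0,0,0,0,0,0]]]'
python3 - <<'E'
from h import *
from rig import vision
np.set_printoptions(precision=4,suppress=True)
c=vision.capture("side");cv2.imwrite("pics/side4.png",cv2.resize(c["image"][70:230,180:330,::-1],None,fx=3.6,fy=3.6,interpolation=cv2.INTER_CUBIC))
print(delta([431.3,-321.5,160])/1000)
E
```

```text
time_s: 5.42
eef_pos: [519.4, 48.6, 271.0]
ee_rot: [0.707, 0.028, 0.706, -0.028]
force: [0.3, 0.2, -1.1]
grip_width: -0.002
[ 0.1108 -0.3757 -0.0594]
```

View pics/side4.png

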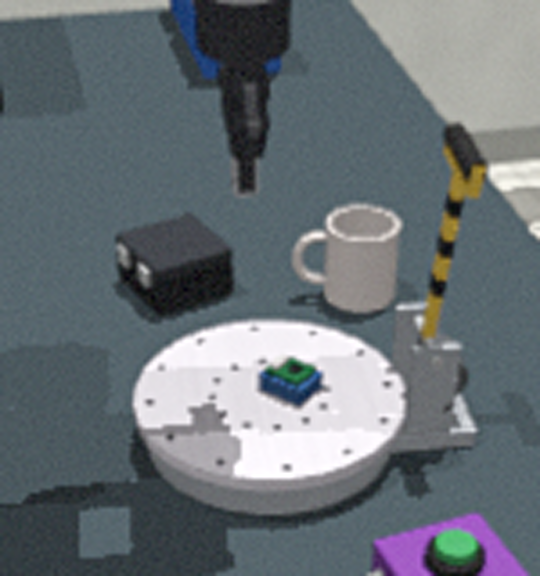

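The arm now leans back past vertical, roller at (465,150). Go over to the button.

```bash
python3 -m jog '[[[0,-0.0417,-0.0066,0,0,0],[0,-0.0417,-0.0066,0,0,0],[0,-0.0417,-0.0066,0,0,0],[0,-0.0417,-0.0066,0,0,0],[0,-0.0417,-0.0066,0,0,0],[0,-0.0417,-0.0066,0,0,0],[0,-0.0417,-0.0066,0,0,0],[0,-0.0417,-0.0066,0,0,0],[0,-0.0417,-0.0066,0,0,0],[0.055,0,0,0,0,0],[0.055,0,0,0,0,0],[0,0,0,0,0,0]]]'
python3 - <<'E'
from h import *
from rig import vision
np.set_printoptions(precision=4,suppress=True)
for n in("side","top"):
    c=vision.capture(n);cv2.imwrite(f"pics/{n}5.png",cv2.resize(c["image"][:,:,::-1],(800,600),interpolation=cv2.INTER_CUBIC))
    cv2.imwrite(f"pics/{n}5c.png",cv2.resize(c["image"][(180 if n=="side" else 150):300,200:350,::-1],None,fx=4,fy=4,interpolation=cv2.INTER_CUBIC))
print(delta([431.3,-321.5,90])/1000)
E
```

```text
time_s: 6.98
eef_pos: [430.5, -320.4, 157.3]
ee_rot: [0.705, 0.03, 0.708, -0.026]
force: [0.8, -0.5, 0.8]
grip_width: -0.001
[ 0.072   0.0006 -0.0011]
```

View pics/side5.png

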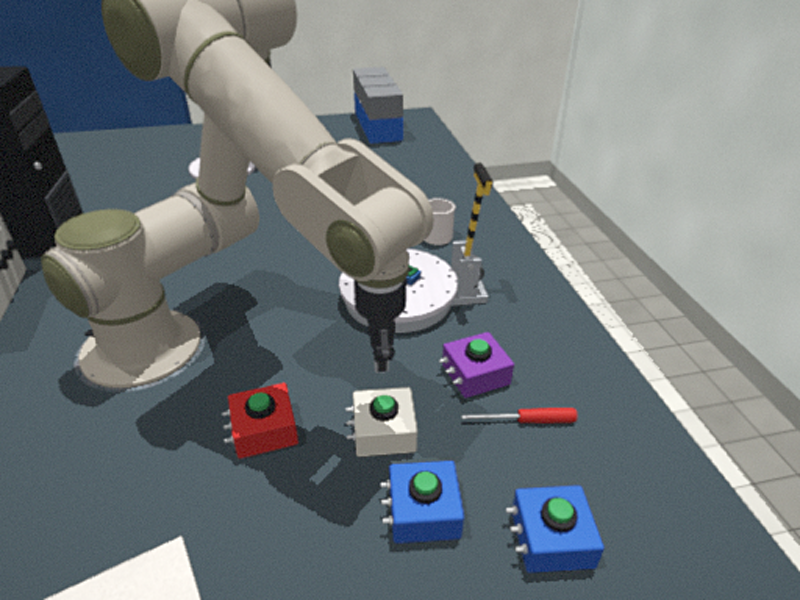

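View pics/top5.png

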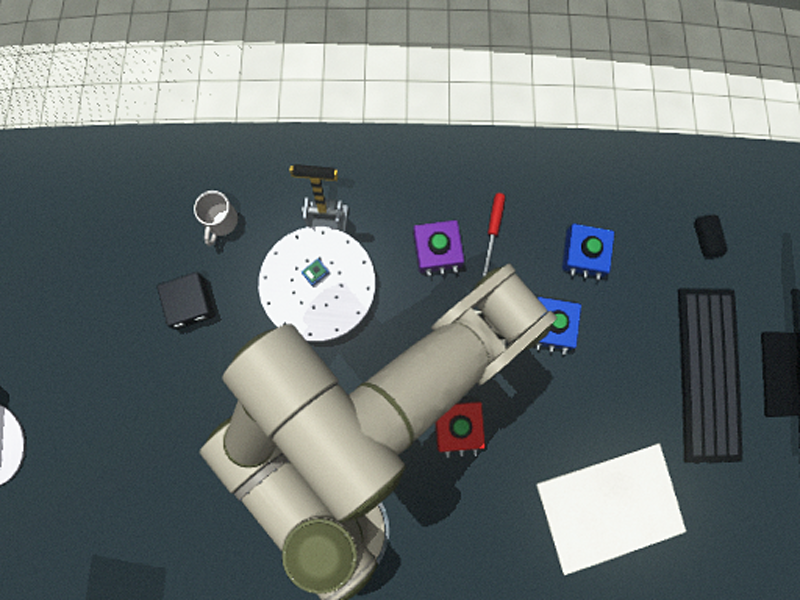

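The guard stands raised, with its roller at (482,178) in the side view and (314,172) in the top view. The shut fingers at (381,365) hang above the green button of the cream box at (384,405). Descend to just above the button.

```bash
python3 -m jog '[[[0.023,0,0,0,0,0],[0.022,0,0,0,0,0],[0.020,0,0,0,0,0],[0,0,0,0,0,0]]]'
python3 - <<'E'
from h import *
from rig import vision
for n in("side",):
    c=vision.capture(n)
    cv2.imwrite(f"pics/{n}6.png",cv2.resize(c["image"][210:300,200:290,::-1],None,fx=6,fy=6,interpolation=cv2.INTER_CUBIC))
E
```

```text
time_s: 7.58
eef_pos: [432.1, -321.8, 96.7]
ee_rot: [0.707, 0.028, 0.706, -0.029]
force: [-0.3, -0.2, 1.0]
grip_width: 0.0
```

View pics/side6.png

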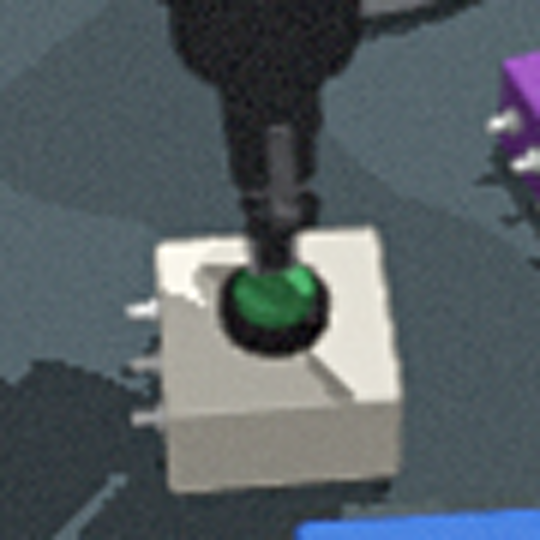

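The fingertips at (270,265) are just above the centre of the green button (275,295). Step down while watching force.

```bash
python3 -m jog '[[[0.006,0,0,0,0,0],[0.005,0,0,0,0,0],[0.002,0,0,0,0,0],[0.002,0,0,0,0,0],[0,0,0,0,0,0]]]'; python3 -m jog '[[[0.002,0,0,0,0,0],[0,0,0,0,0,0]]]';python3 -m jog '[[[0.002,0,0,0,0,0],[0,0,0,0,0,0]]]'
```

```text
time_s: 8.25
eef_pos: [431.7, -321.3, 80.6]
ee_rot: [0.707, 0.028, 0.706, -0.028]
force: [1.3, -0.3, 3.7]
grip_width: 0.001
time_s: 8.5
eef_pos: [431.7, -321.4, 79.0]
ee_rot: [0.707, 0.028, 0.706, -0.028]
force: [-0.4, -0.1, 9.2]
grip_width: -0.002
time_s: 8.75
eef_pos: [431.7, -321.5, 78.7]
ee_rot: [0.707, 0.028, 0.706, -0.029]
force: [-5.5, 5.8, 26.1]
grip_width: 0.0
```

```bash
python3 - <<'E'
from h import *
from rig import vision
c=vision.capture("side")
cv2.imwrite("pics/side7.png",cv2.resize(c["image"][210:300,200:290,::-1],None,fx=6,fy=6,interpolation=cv2.INTER_CUBIC))
E
```

```text
(no output)
```

View pics/side7.png

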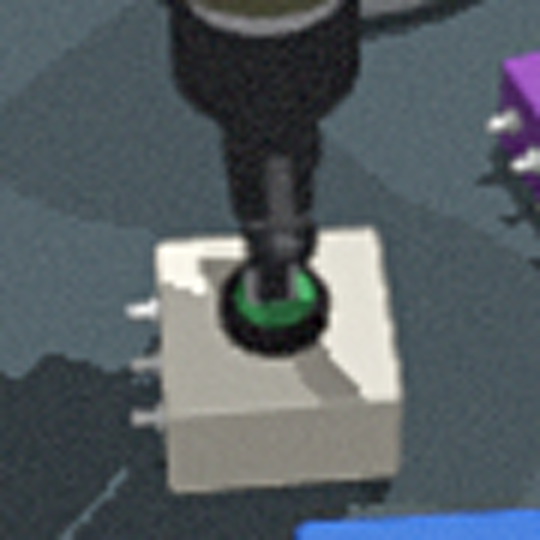

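The fingers sit on the middle of the green button at (270,295), clear of the housing, and the steep rise in force means a hard stop. I'll release in small steps and read the spring force to confirm the travel.

```bash
for i in 1; do python3 -m jog '[[[-0.003,0,0,0,0,0],[0,0,0,0,0,0]]]'; python3 -m jog '[[[-0.003,0,0,0,0,0],[0,0,0,0,0,0]]]'; python3 -m jog '[[[-0.003,0,0,0,0,0],[0,0,0,0,0,0]]]'; python3 -m jog '[[[-0.004,0,0,0,0,0],[0,0,0,0,0,0]]]'; done
```

```text
time_s: 9.05
eef_pos: [431.7, -321.4, 79.8]
ee_rot: [0.707, 0.028, 0.706, -0.029]
force: [0.4, -1.7, 3.5]
grip_width: 0.0
time_s: 9.3
eef_pos: [431.5, -321.3, 82.4]
ee_rot: [0.707, 0.028, 0.706, -0.028]
force: [2.2, -1.2, 3.5]
grip_width: -0.001
time_s: 9.55
eef_pos: [431.1, -320.8, 85.0]
ee_rot: [0.706, 0.029, 0.707, -0.028]
force: [1.1, -0.5, 0.2]
grip_width: 0.002
time_s: 9.8
eef_pos: [431.4, -321.0, 89.4]
ee_rot: [0.706, 0.028, 0.707, -0.028]
force: [-0.5, -0.1, 0.4]
grip_width: -0.002
```

The spring force fades by about z = 85 and the hard stop was at 78.7, so the travel was about 6 mm and the button was fully in. Retreat and check.

```bash
python3 -m jog '[[[-0.03,0,0,0,0,0],[-0.05,0,0,0,0,0],[-0.05,0,0,0,0,0],[0,0,-0.03,0,0,0],[0,0,-0.03,0,0,0],[0,0,0,0,0,0],[0,0,0,0,0,0],[0,0,0,0,0,0]]]'
python3 - <<'E'
from h import *
from rig import vision
for n in("side","top"):
    c=vision.capture(n);cv2.imwrite(f"pics/{n}8.png",cv2.resize(c["image"][:,:,::-1],(800,600),interpolation=cv2.INTER_CUBIC))
    a=pickle.load(open(n+"0.pkl","rb"))["image"]
    d=cv2.absdiff(a,c["image"]).max(2)
    B={"top":{"mug":(115,118,40,45),"case":(98,170,42,42),"screwdr":(304,120,24,60)},"side":{"mug":(262,125,32,32),"case":(208,125,30,32),"screwdr":(290,255,85,20)}}[n]
    for k,(x,y,w,h) in B.items(): print(n,k,(d[y:y+h,x:x+w]>60).sum())
    hsv=cv2.cvtColor(c["image"],cv2.COLOR_RGB2HSV); h,s,v=[hsv[...,i].astype(int) for i in range(3)]
    [print(b) for b in blobs((h>50)&(h<85)&(s>120)&(v>60))]
E
```

```text
time_s: 10.8
eef_pos: [372.1, -316.3, 219.1]
ee_rot: [0.707, 0.028, 0.707, -0.028]
force: [0.2, 0.2, -0.2]
grip_width: -0.002
side mug 96
side case 152
side screwdr 0
(np.int32(34), array([261.1, 173.2]), array([255, 170,  12,   7], dtype=int32))
(np.int32(90), array([306.2, 221.9]), array([301, 218,  12,   9], dtype=int32))
(np.int32(121), array([165.3, 257. ]), array([159, 252,  14,  11], dtype=int32))
(np.int32(115), array([245.4, 258.3]), array([239, 254,  14,  10], dtype=int32))
(np.int32(179), array([271.9, 308.7]), array([265, 302,  15,  15], dtype=int32))
(np.int32(204), array([358.2, 326.1]), array([350, 319,  17,  16], dtype=int32))
top mug 0
top case 0
top screwdr 0
(np.int32(78), array([280.6, 154.1]), array([276, 150,  10,  10], dtype=int32))
(np.int32(78), array([379.6, 156.7]), array([375, 152,  10,  10], dtype=int32))
(np.int32(77), array([357.5, 204.9]), array([353, 201,  10,   9], dtype=int32))
(np.int32(42), array([296. , 273.9]), array([292, 270,   8,   8], dtype=int32))
```

View pics/side8.png

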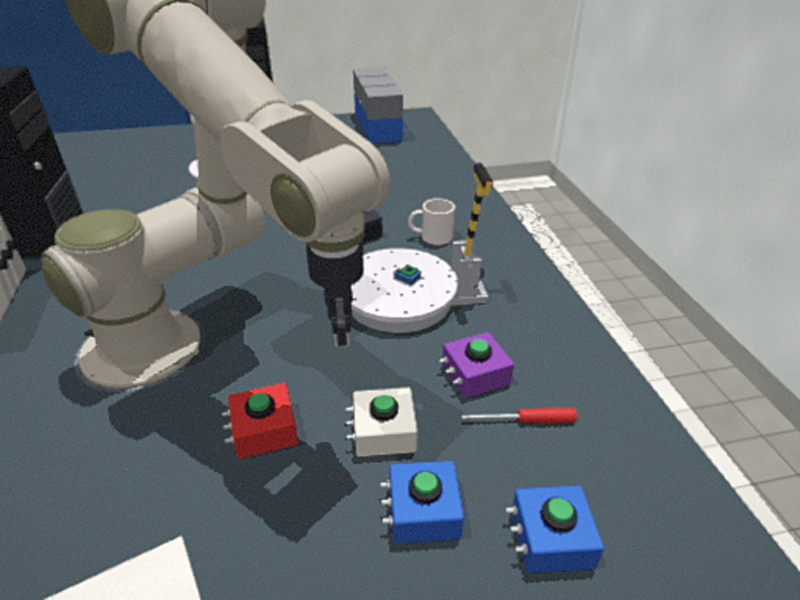

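View pics/top8.png

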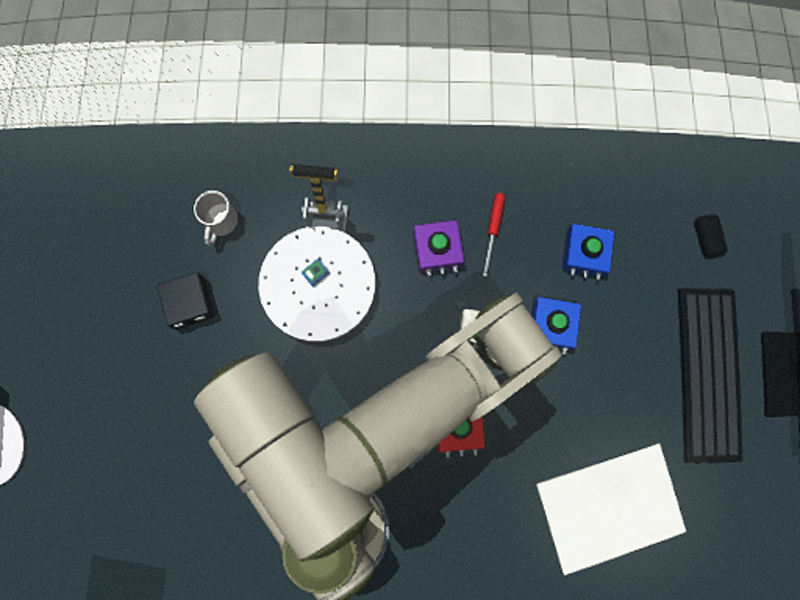

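The side view shows the guard standing raised (482,180). The green button is out again, its blob at (245.4,258.3) against (245.3,258.3) at the start. The mug, case and screwdriver are unchanged in the top view, and the sensor is where it was. The robot is clear of everything, so I'm handing in.

```bash
python3 -c "
from rig import workorder
print(workorder.finish_job())"
```

```text
the job is handed in; nothing more can be done
None
```

I pushed the guard arm up with the shut fingertips until it swung past its balance point. It now stands raised by itself. I then pressed the cream box's green button fully in, let it go, and handed the job in at about 11 s of robot time.

**Last checks:**
- **Guard arm:** the final side and top pictures show it leaning back past vertical, and it had not moved since before the button press. The highest force I read while pushing was about 1.5 N, but I only read it at the end of each move.
- **Button press:** it came to a hard stop after about 6 mm of travel. The force there reached 26 N, well above the 5 N it needs, because my last 2 mm step pressed against the stop.
- **Button released:** in the final side picture the button is back where it started, within 0.1 pixel.
- **Loose things:** in the top view the mug, case and screwdriver showed no change. In the side view, the mug and case areas did change (96 and 152 pixels). I put that down to the robot's wrist covering the case and to the raised guard arm no longer crossing the mug. The sensor unit's circuit board was within 0.1 pixel of its start in the side view.
- **One check that disagreed:** the button's top, measured from the two pictures, came out at 71 mm, while contact showed it at about 76 mm. I went by the contact force instead.

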